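Check off the kit in assembly order

ROBOT

A 6-joint arm with a two-finger parallel gripper is mounted at the origin on a cart in front of the work surface, level with it; the furniture and walls round the work are solid. World frame = base frame: x ahead of the robot, y to its left, z up, the work surface at z = 0. Lengths are in m, angles in rad, forces in N, time in s.
With the tool pointing down it reaches from about 0.275 to 0.775 m from the base axis. Payload 14.6 kg.
Tool frame: the origin (TCP) lies midway between the tips of the shut fingers; the grasp point (between the pads) lies 19 mm behind it; y points along the fingers, z is the direction in which the jaws open and shut, and the axes are right-handed (so a half turn about y gives the same grasp; the last joint's range is limited). The gripper opens to 85 mm and grips with 20 to 120 N. Pads are 22 mm wide; open, the fingers measure 114 mm over their backs; the gripper's body (76 mm by 85 mm) begins 54 mm behind the grasp point. The pads swing forward as they close: fully open they stand 13 mm farther back than shut.
Start: joints at [1.142, 0.263, -0.048, 1.259, 0, 1.415], TCP at [0.142, 0.505, 0.207] pointing down, gripper open.
Joint ranges: [-2.65, 2.65], [-0.89, 1.7], [-1.18, 1.37], [-2.13, 2.11], [-1.35, 1.29], [-3.14, 3.14]. Speed limits (rad/s): [1.89, 1.89, 2.57, 2.79, 3.14, 3.14].

INTERFACE

Orientations are given as a unit quaternion [w, x, y, z].
In Python, from rig import env gives the robot as it stands.
- The arm moves only by the tool servo_tool, never from a script. Its argument "steps" is one flat list of numbers, 7 for each row, row after row: the finger opening in mm, from 0 to 85.4, then the shift along the tool's x, y, z in units of 50 mm (1.0 is 50 mm), then the turn, a rotation vector about the tool's x, y, z in units of 5 degrees (1.0 is 5 degrees). In form: [claw, dx, dy, dz, wx, wy, wz, claw, dx, dy, dz, wx, wy, wz, ...]. A call has 1 to 8 rows; each row shifts and turns the commanded pose from where the row before left it, along the tool's axes as they then stand; what a row does not reach is not made up. A row lasts 1/8 s, in which the tool goes at most 62.5 mm and 10.7 degrees, less where a joint would pass 70% of its speed; a pose out of reach is approached as far as the arm can. A call is refused whole if a number of a shift passes 1 or a number of a turn 1, either way. A call with a gripper value outside its range is refused whole. The fingers move at their own pace and stop on an object; "grip_force" is the grip in N (left out, the last holds). Time passes only in rows, so rows that do not move let the fingers close. It gives the time, the measured TCP pose, the force and the opening at its end, in the units of the state.
- env.observe(): the state, without advancing time (a new reading comes with each control period).
- env.get_image(name): name is "scene" or "side" or "wrist"; returns (picture, depth): 420x560x3 uint8, blue, green, red; 420x560 float32, m along the optical axis (not along the pixel's ray), 0 where there is no reading.
- env.camera_model(name): a dict with "mtx" (3x3 intrinsics, pixels), "cam_to_world" (4x4, takes a point from camera to world coordinates). Camera axes: x right, y down, z forward; pixel columns grow to the right and rows downward; lengths in m; the calibration is good to about 2 mm. A picture is of the moment at which its call begins: read the wrist's pose just before it. camera_model takes no time and is no camera call; for the wrist camera it gives the pose at the moment of the call.
- env.hand_in(): hands the job in, once; it reports no verdict.
The state is a dict: "time_s": time; "joint_pos": joint angles; "joint_vel": joint speeds; "joint_efforts": joint torques, N m; "position": TCP position; "tcp_rot": TCP orientation; "force": force on the tool from outside, world axes, zero at the start; "moment": the same for the moment, N m; "width": finger opening in m.
Only numpy, scipy, OpenCV 4.12 (cv2) and the standard library are available. Lean on these libraries where they do the work, as an engineer would, in place of code of your own. Each camera call takes 0.05 s, during which the arm holds its last target. There are 200 camera calls.

TASK

Check off the parts kit in assembly order: with the closed fingertips, lightly press down the yellow cap on the stand that holds the bolt, then the cap of the stand that holds the bushing, then the cap of the stand that holds the nut, each until it is down. The V-block is not in the kit, so leave its cap up, and do not pick up, push about or knock over any of the parts and tools.

Things in the scene. Friction and masses are not known exactly. Their poses are not given: they have to be found in the camera images.
- bolt_stand: Fixed stand holding the standing M16 hex bolt; the four stands look alike but for their contents. Foot 112 (x) x 76 (y) mm; aluminium-rimmed tray with a dark floor, 76x76 mm centred 18 mm to its +x (floor 40 mm, rim 48 mm up); at its -x end, 38 mm from the origin, a round grey post with a yellow push cap. Origin: centre of the underside, on the drawer floor (z = 0); z up; cap end toward the robot within 0.35 rad.
- bolt_cap_top (a point): Centre of the top face of the yellow push cap on the stand of the standing M16 hex bolt: flat disc 26 mm across, 95 mm above the drawer floor when up, 87 mm when down and let go. The disc is sprung on its plunger: it gives 0.7 mm per N, up to 10 mm. Moves with the disc.
- bolt_cap (a joint): Travel of the plunger under that yellow cap, m: 0 = up (as found), 0.008 = fully down. A fingertip pushing the cap straight down with about 3 N moves it (the sprung disc gives about 1.7 mm first); it stays where it is left. It counts as down from 0.004.
- bolt: Loose: steel hex bolt, 24x27x61 mm, standing on its head with the thread up, in the tray of the bolt stand. Origin: centre of its underside.
- bushing_stand: Fixed stand holding the flanged bronze bushing; the four stands look alike but for their contents. Foot 112 (x) x 76 (y) mm; aluminium-rimmed tray with a dark floor, 76x76 mm centred 18 mm to its +x (floor 40 mm, rim 48 mm up); at its -x end, 38 mm from the origin, a round grey post with a yellow push cap. Origin: centre of the underside, on the drawer floor (z = 0); z up; cap end toward the robot within 0.35 rad.
- bushing_cap_top (a point): Centre of the top face of the yellow push cap on the stand of the flanged bronze bushing: flat disc 26 mm across, 95 mm above the drawer floor when up, 87 mm when down and let go. The disc is sprung on its plunger: it gives 0.7 mm per N, up to 10 mm. Moves with the disc.
- bushing_cap (a joint): Travel of the plunger under that yellow cap, m: 0 = up (as found), 0.008 = fully down. A fingertip pushing the cap straight down with about 3 N moves it (the sprung disc gives about 1.7 mm first); it stays where it is left. It counts as down from 0.004.
- bushing: Loose: turned bronze bushing, 44 mm across the flange, 30 mm high, flange up, in the tray of the bushing stand. Origin: centre of its underside.
- nut_stand: Fixed stand holding the hex nut; the four stands look alike but for their contents. Foot 112 (x) x 76 (y) mm; aluminium-rimmed tray with a dark floor, 76x76 mm centred 18 mm to its +x (floor 40 mm, rim 48 mm up); at its -x end, 38 mm from the origin, a round grey post with a yellow push cap. Origin: centre of the underside, on the drawer floor (z = 0); z up; cap end toward the robot within 0.35 rad.
- nut_cap_top (a point): Centre of the top face of the yellow push cap on the stand of the hex nut: flat disc 26 mm across, 95 mm above the drawer floor when up, 87 mm when down and let go. The disc is sprung on its plunger: it gives 0.7 mm per N, up to 10 mm. Moves with the disc.
- nut_cap (a joint): Travel of the plunger under that yellow cap, m: 0 = up (as found), 0.008 = fully down. A fingertip pushing the cap straight down with about 3 N moves it (the sprung disc gives about 1.7 mm first); it stays where it is left. It counts as down from 0.004.
- nut: Loose: bright hex nut, 24x27x13 mm, lying flat, in the tray of the nut stand. Origin: centre of its underside.
- vblock_stand: Fixed stand holding the steel V-block; the four stands look alike but for their contents. Foot 112 (x) x 76 (y) mm; aluminium-rimmed tray with a dark floor, 76x76 mm centred 18 mm to its +x (floor 40 mm, rim 48 mm up); at its -x end, 38 mm from the origin, a round grey post with a yellow push cap. Origin: centre of the underside, on the drawer floor (z = 0); z up; cap end toward the robot within 0.35 rad.
- vblock_cap_top (a point): Centre of the top face of the yellow push cap on the stand of the steel V-block: flat disc 26 mm across, 95 mm above the drawer floor when up, 87 mm when down and let go. The disc is sprung on its plunger: it gives 0.7 mm per N, up to 10 mm. Moves with the disc.
- vblock_cap (a joint): Travel of the plunger under that yellow cap, m: 0 = up (as found), 0.008 = fully down. A fingertip pushing the cap straight down with about 3 N moves it (the sprung disc gives about 1.7 mm first); it stays where it is left. It counts as down from 0.004.
- vblock: Loose: steel V-block, 50x50 mm, 40 mm high, V-groove up, in the tray of the vblock stand. Origin: centre of its underside.
- stud: Loose bystander: threaded steel stud, 12x85x12 mm, near the front of the left drawer. Origin: centre of its underside; long side along its y.
- punch: Loose bystander: centre punch, 13x112x13 mm, near the front of the left drawer. Origin: centre of its underside; long side along its y.
- drill: Loose bystander: twist drill, 13x151x13 mm, near the front of the right drawer. Origin: centre of its underside; long side along its y.
- block: Loose bystander: black step block, 28x60x36 mm, at the back of the left drawer between two bins. Origin: centre of its underside; long side along its y.
- bin_b: One of four fixed open red bins, 80 mm high, at the back of the drawers (fronts at x = 0.63), under the cabinet's top plate, whose front edge is at x = 0.68, 107 to 149 mm high. Drawer walls are thin, 88 mm high: fronts at x = 0.33 (right) and 0.345 (left), between the drawers at y = 0 and 0.02, outer sides at y = -0.405 and 0.44. Origin: centre of its underside.
Things that resemble listed ones, but are neither listed nor needed, are in the scene too. What is shaped like the bolt but red is not meant.

How it is judged:
On the way, in this order (a step that is already met when the one before it is completed fails the run):
1. the bolt's cap is down (value of joint bolt_cap above 0.004 m), for 0.1 s.
2. then the bushing's cap is down (value of joint bushing_cap above 0.004 m), for 0.1 s.
3. then the nut's cap is down (value of joint nut_cap above 0.004 m), for 0.1 s.
At the end, for the whole second after the job is handed in: The caps of bolt, bushing and nut are each down by more than 4 mm of their 8 mm and the V-block's cap by less than 2 mm; every part and tool is at rest within 20 mm of where it was, bolt and bushing upright (within 0.3 rad) (value of joint each of bolt_cap, bushing_cap, nut_cap above 0.004 m and value of joint vblock_cap below 0.002 m and angle between each of bolt, bushing's own z axis and vertical below 0.3 rad and distance of each of bolt, bushing, nut, vblock, stud, punch, drill, block from where it was at the start of the episode below 0.02 m and linear speed of each of bolt, bushing, nut, vblock below 0.02 m/s); the robot touches nothing.
It fails at once if the bushing's cap is pressed (over 2 mm) before the bolt's is down (value of joint bushing_cap above 0.002 m and value of joint bolt_cap below 0.004 m).
It fails at once if the nut's cap is pressed (over 2 mm) before the bushing's is down (value of joint nut_cap above 0.002 m and value of joint bushing_cap below 0.004 m).
It fails at once if the V-block's cap is pressed (over 2 mm) (value of joint vblock_cap above 0.002 m).
It fails at once if a stand or its cap is hit with more than 30 N (contact force between the fingers and bolt_stand above 30 N or contact force between the fingers and bushing_stand above 30 N or contact force between the fingers and nut_stand above 30 N or contact force between the fingers and vblock_stand above 30 N).
It fails at once if a part or a tool is lifted, carried or pushed more than 20 mm, or the bolt or bushing is tipped by more than 0.3 rad (not (angle between each of bolt, bushing's own z axis and vertical below 0.3 rad and distance of each of bolt, bushing, nut, vblock, stud, punch, drill, block from where it was at the start of the episode below 0.02 m)).
It also fails if it takes over 42 s, if anything falls off the work surface, if the arm or the gripper's body presses on something with over 40 N, if the wrist force passes 120 N, or if a joint passes its speed limit or range.

## Working session

There is one attempt and no reset: what is moved stays moved. The work goes in short steps, Python scripts to look and compute and a tool call to move; the robot and the scene stay as the last step left them, time stands still between calls to the robot, and variables do not carry over. Pictures are saved under pics/ and viewed, about 8 in all and at most 12, crops included, and the job is handed in when it is done.

Besides the shell and the picture viewer there is one more tool, called after "Request:" as a command line: name --argument value ..., lists and objects as JSON in quotes. servo_tool: Moves the arm, as the interface text tells. Its arguments: {"type":"object","properties":{"steps":{"type":"array","items":{"type":"number"}},"grip_force":{"type":"number"}},"required":["steps"]}

```bash
mkdir -p pics; python3 - <<'E'
from rig import env
import cv2,numpy as np
s=env.observe(); print(s['time_s'],s['position'],s['tcp_rot'],s['width'])
for n in("scene","side"):
    p,d=env.get_image(n); m=env.camera_model(n)
    np.savez(f'{n}.npz',p=p,d=d,K=m['mtx'],T=m['cam_to_world'])
    print(n,np.round(m['cam_to_world'],3).tolist())
    cv2.imwrite(f'pics/{n}.png',cv2.resize(p,(800,600),interpolation=cv2.INTER_CUBIC))
E
```

```text
0.0 [0.14185299 0.50516121 0.20633223] [-0.70013061  0.7008452  -0.09661602  0.09642869] 0.08520619530495195
scene [[-0.543, -0.435, 0.718, -0.306], [-0.839, 0.3, -0.453, 0.545], [-0.019, -0.849, -0.528, 0.671], [0.0, 0.0, 0.0, 1.0]]
side [[-0.927, -0.262, 0.269, 0.201], [-0.375, 0.64, -0.671, 0.832], [0.004, -0.723, -0.691, 0.901], [0.0, 0.0, 0.0, 1.0]]
```

View pics/scene.png

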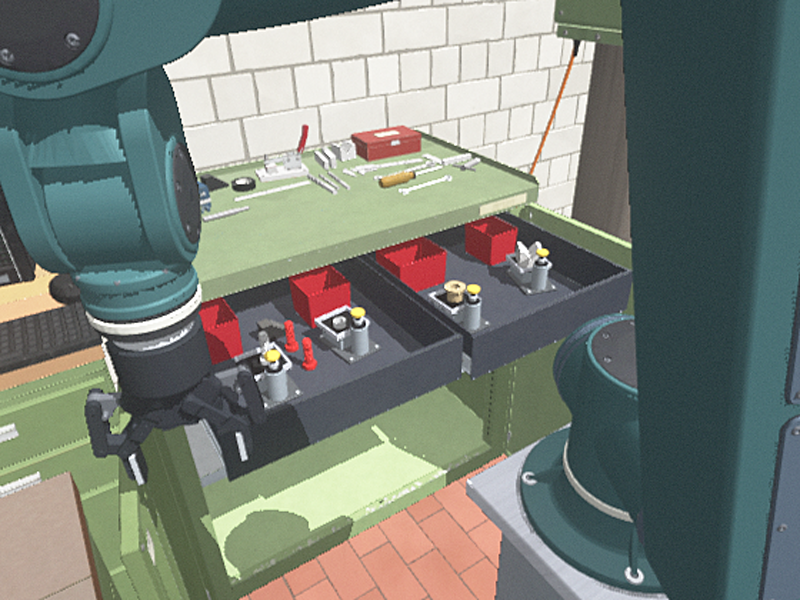

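View pics/side.png

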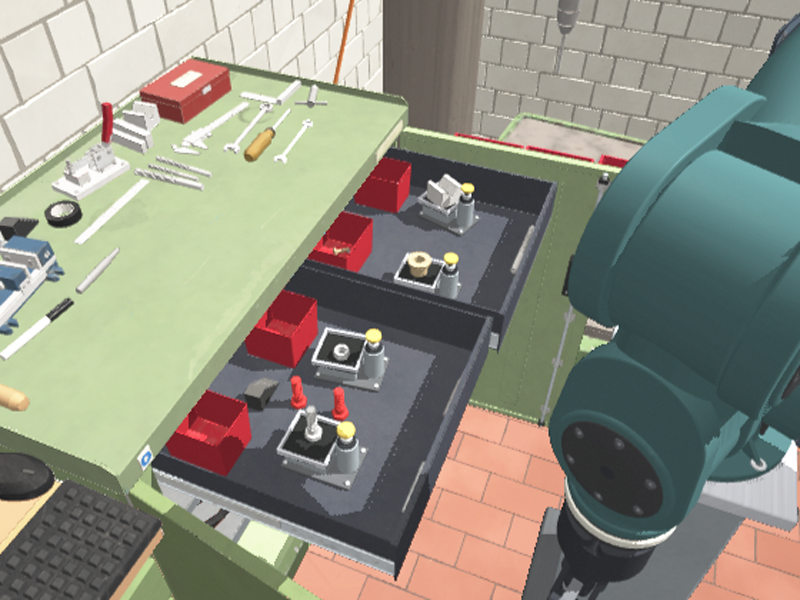

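The side picture shows the caps at: bolt (346,431), nut (374,336), bushing (451,260), V-block (467,190). Red decoys stand at (297,392) and (340,403). Next I measure the yellow tops in both views.

```bash
cat > h.py <<'E'
import cv2,numpy as np
def caps(p,d,K,T,lo=.085,hi=.103):
    h=cv2.cvtColor(p,cv2.COLOR_BGR2HSV)
    m=cv2.inRange(h,(20,110,90),(35,255,255))
    n,l,st,c=cv2.connectedComponentsWithStats(m)
    for i in range(1,n):
        if st[i,4]<25: continue
        v,u=np.nonzero((l==i)&(d>0)); z=d[v,u]
        P=np.c_[(u-K[0,2])/K[0,0]*z,(v-K[1,2])/K[1,1]*z,z]@T[:3,:3].T+T[:3,3]
        t=P[(P[:,2]>np.median(np.sort(P[:,2])[-20:])-.006)]
        cx=(t[:,:2].max(0)+t[:,:2].min(0))/2
        # ray of top-face pixel centroid to z=.095
        k=P[:,2]>.091
        r=np.array([(u[k].mean()-K[0,2])/K[0,0],(v[k].mean()-K[1,2])/K[1,1],1])@T[:3,:3].T if k.any() else None
        q=T[:3,3]+r*(.095-T[2,3])/r[2] if r is not None else None
        print(np.round(c[i],1),st[i,4],'mid',np.round(cx,4),'mean',np.round(t.mean(0),4),'ray',None if q is None else np.round(q,4), 'ext',np.round(np.ptp(t,axis=0),3))
E
python3 - <<'E'
from h import *
from scipy.spatial.transform import Rotation as R
for n in("scene","side"):
    a=np.load(n+'.npz'); print(n); caps(a['p'],a['d'],a['K'],a['T'])
q=np.array([-0.70013061,0.7008452,-0.09661602,0.09642869]); print(R.from_quat(q[[1,2,3,0]]).as_matrix().round(4))
# red pegs height, side
a=np.load('side.npz');d,K,T=a['d'],a['K'],a['T']
for (x,y) in [(297,380),(339,392),(311,410),(420,253),(341,350),(440,185)]:
    u,v=x*.7,y*.7; z=d[int(v),int(u)]; print(x,y,(T[:3,:3]@[(u-K[0,2])/K[0,0]*z,(v-K[1,2])/K[1,1]*z,z]+T[:3,3]).round(3))
E
```

```text
scene
[277.2 125. ] 107 mid [ 0.8803 -0.1901] mean [ 0.8822 -0.1884  0.1745] ray [ 1.0573 -0.2975  0.095 ] ext [0.019 0.09  0.008]
[379.7 176.5] 42 mid [ 0.4883 -0.3117] mean [ 0.4868 -0.3074  0.094 ] ray [ 0.4864 -0.3069  0.095 ] ext [0.023 0.027 0.008]
[331.  201.9] 52 mid [ 0.4503 -0.09  ] mean [ 0.4499 -0.0893  0.0942] ray [ 0.4493 -0.089   0.095 ] ext [0.025 0.024 0.008]
[250.1 218.4] 62 mid [0.5059 0.1358] mean [0.5043 0.1364 0.094 ] ray [0.504  0.1364 0.095 ] ext [0.024 0.024 0.007]
[190.1 248.5] 72 mid [0.4709 0.3162] mean [0.4693 0.3163 0.0937] ray [0.4683 0.3167 0.095 ] ext [0.027 0.024 0.007]
side
[180.7 101.7] 164 mid [ 0.8864 -0.1941] mean [ 0.8848 -0.1882  0.1766] ray [ 0.9544 -0.2898  0.095 ] ext [0.021 0.087 0.007]
[327.2 131.4] 31 mid [ 0.4876 -0.3113] mean [ 0.4865 -0.3055  0.0931] ray [ 0.4866 -0.3042  0.095 ] ext [0.023 0.029 0.009]
[239.7 303.2] 38 mid [0.4713 0.3214] mean [0.4725 0.323  0.0944] ray [0.4725 0.3233 0.095 ] ext [0.023 0.013 0.006]
[[ 9.627e-01 -4.000e-04  2.705e-01]
 [-2.705e-01 -1.000e-03  9.627e-01]
 [-1.000e-04 -1.000e+00 -1.000e-03]]
297 380 [0.591 0.237 0.06 ]
339 392 [0.52  0.234 0.06 ]
311 410 [0.527 0.309 0.103]
420 253 [ 0.515 -0.11   0.071]
341 350 [0.559 0.144 0.047]
440 185 [ 0.554 -0.337  0.066]
```

Request:
servo_tool --steps '[0, 0.5, 0, -0.12, 0, 0, 0, 0, 0.9, 0, -0.23, 0, 0, 0, 0, 0.9, 0, -0.23, 0, 0, 0, 0, 0.9, 0, -0.23, 0, 0, 0, 0, 0.9, 0, -0.23, 0, 0, 0, 0, 0.9, 0, -0.23, 0, 0, 0, 0, 0.9, 0, -0.23, 0, 0, 0, 0, 0.9, 0, -0.2, 0, 0, 0]'

```text
time_s: 1.1
position: [0.4474, 0.3306, 0.2066]
tcp_rot: [-0.7, 0.701, -0.097, 0.096]
force: [-0.0, 0.3, 0.6]
width: -0.0002
```

Request:
servo_tool --steps '[0, 0.5, 0, -0.12, 0, 0, 0, 0, 0, 0, 0, 0, 0, 0, 0, 0, 0, 0, 0, 0, 0, 0, 0, 0, 0, 0, 0, 0]'

```text
time_s: 1.6
position: [0.468, 0.3196, 0.2069]
tcp_rot: [0.701, -0.701, 0.096, -0.096]
force: [-0.4, 0.5, 0.0]
width: -0.0001
```

```bash
python3 - <<'E'
from rig import env
from h import *
I={}
for n in("wrist","side","scene"):
    m=env.camera_model(n); p,d=env.get_image(n); print(n); caps(p,d,m['mtx'],m['cam_to_world']); I[n]=p
cv2.imwrite('pics/w1.png',np.hstack([I['wrist'][:, :],I['side']])[:, ::1] if 0 else cv2.resize(np.hstack([I['wrist'],I['side']]),(800,300),interpolation=cv2.INTER_AREA))
E
```

```text
wrist
[277.9 197.2] 696 mid [0.4712 0.3153] mean [0.4706 0.3153 0.0933] ray [0.4703 0.3154 0.095 ] ext [0.025 0.025 0.006]
[106.1 278.5] 595 mid [0.5058 0.1339] mean [0.5052 0.1354 0.093 ] ray [0.5046 0.1362 0.095 ] ext [0.025 0.026 0.007]
side
[181.1 101.5] 158 mid [ 0.8854 -0.189 ] mean [ 0.884  -0.1864  0.176 ] ray [ 0.9537 -0.2911  0.095 ] ext [0.027 0.093 0.007]
[327.1 131.4] 32 mid [ 0.4888 -0.3113] mean [ 0.4871 -0.305   0.0937] ray [ 0.4873 -0.3039  0.095 ] ext [0.023 0.03  0.008]
[261.1 234.6] 36 mid [0.5059 0.1348] mean [0.5044 0.1387 0.0937] ray [0.5048 0.1396 0.095 ] ext [0.025 0.025 0.007]
scene
[250.1 218.4] 62 mid [0.5062 0.1358] mean [0.5045 0.1363 0.0939] ray [0.5039 0.1368 0.095 ] ext [0.025 0.024 0.007]
[190.2 248.6] 73 mid [0.4703 0.3157] mean [0.469  0.3162 0.0941] ray [0.468  0.3167 0.095 ] ext [0.027 0.024 0.007]
```

View pics/w1.png

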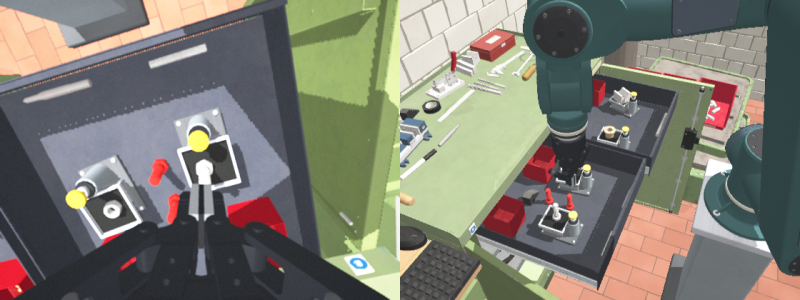

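Wrist view: the bolt's cap is at (198,137) and the fingertips at (203,180). All cameras agree on the cap at about (0.471, 0.316).

Request:
servo_tool --steps '[0, 0.08, 0, -0.05, 0, 0, 0, 0, 0, 0.6, 0, 0, 0, 0, 0, 0, 0.7, 0, 0, 0, 0, 0, 0, 0.5, 0, 0, 0, 0, 0, 0, 0.2, 0, 0, 0, 0, 0, 0, 0, 0, 0, 0]'

```text
invalid input
```

Request:
servo_tool --steps '[0, 0.08, 0, -0.05, 0, 0, 0, 0, 0, 0.6, 0, 0, 0, 0, 0, 0, 0.7, 0, 0, 0, 0, 0, 0, 0.5, 0, 0, 0, 0, 0, 0, 0.2, 0, 0, 0, 0, 0, 0, 0, 0, 0, 0, 0, 0, 0, 0, 0, 0, 0, 0]'

```text
time_s: 2.62
position: [0.4725, 0.3159, 0.1078]
tcp_rot: [0.701, -0.7, 0.096, -0.097]
force: [0.5, 0.1, -1.5]
width: -0.0001
```

Request:
servo_tool --steps '[0, 0, 0.1, 0, 0, 0, 0, 0, 0, 0.1, 0, 0, 0, 0, 0, 0, 0.1, 0, 0, 0, 0, 0, 0, 0.06, 0, 0, 0, 0, 0, 0, 0, 0, 0, 0, 0]'

```text
time_s: 3.25
position: [0.4718, 0.3156, 0.0885]
tcp_rot: [-0.7, 0.701, -0.097, 0.096]
force: [-0.2, -0.2, 1.0]
width: -0.0001
```

Request:
servo_tool --steps '[0, 0, 0.04, 0, 0, 0, 0, 0, 0, 0.04, 0, 0, 0, 0, 0, 0, 0, 0, 0, 0, 0]'

```text
time_s: 3.62
position: [0.4718, 0.3156, 0.0846]
tcp_rot: [-0.7, 0.701, -0.097, 0.096]
force: [-0.8, 0.0, 1.0]
width: -0.0002
```

Request:
servo_tool --steps '[0, 0, 0.04, 0, 0, 0, 0, 0, 0, 0.02, 0, 0, 0, 0, 0, 0, 0, 0, 0, 0, 0]'

```text
time_s: 4.0
position: [0.4719, 0.3156, 0.0817]
tcp_rot: [-0.7, 0.701, -0.097, 0.096]
force: [0.4, -0.2, 0.8]
width: -0.0002
```

```bash
python3 - <<'E'
from rig import env
from h import *
s=env.observe();print(s['position'],s['force'])
m=env.camera_model('side'); p,d=env.get_image('side'); caps(p,d,m['mtx'],m['cam_to_world'])
w,_=env.get_image('wrist')
cv2.imwrite('pics/c2.png',np.hstack([cv2.resize(p[260:350,170:290],(480,360),interpolation=cv2.INTER_CUBIC),cv2.resize(w[100:340,180:380],(300,360))]))
E
```

```text
[0.47188618 0.3156204  0.08169686] [ 0.37794843 -0.2321404   0.82708612]
[180.2 102. ] 153 mid [ 0.8872 -0.1918] mean [ 0.8845 -0.1871  0.1765] ray [ 0.955  -0.2878  0.095 ] ext [0.025 0.086 0.007]
[327.2 131.4] 31 mid [ 0.4883 -0.3104] mean [ 0.4864 -0.3054  0.0931] ray [ 0.4863 -0.3041  0.095 ] ext [0.024 0.027 0.01 ]
[239.5 302.7] 37 mid [0.4713 0.3222] mean [0.4727 0.3225 0.0956] ray [0.4736 0.322  0.095 ] ext [0.024 0.014 0.027]
```

View pics/c2.png

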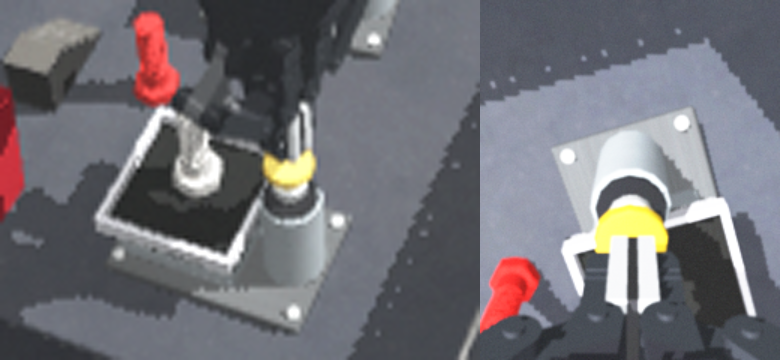

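The finger ends sit over the middle of the bolt's cap, but the force reads near zero and the plunger neck still shows. I'll measure the cap's top height with wrist depth.

```bash
cat >> h.py <<'E'
def prof(env,n='wrist'):
    m=env.camera_model(n); p,d=env.get_image(n); K,T=m['mtx'],m['cam_to_world']
    mm=cv2.inRange(cv2.cvtColor(p,cv2.COLOR_BGR2HSV),(20,110,90),(35,255,255))
    nn,l,st,c=cv2.connectedComponentsWithStats(mm)
    for i in range(1,nn):
        if st[i,4]<150: continue
        v,u=np.nonzero((l==i)&(d>0)); z=d[v,u]
        P=np.c_[(u-K[0,2])/K[0,0]*z,(v-K[1,2])/K[1,1]*z,z]@T[:3,:3].T+T[:3,3]
        print(n,c[i].round(),st[i,4],'xy',np.median(P[:,:2],0).round(4),'z pct',np.percentile(P[:,2],[5,25,50,75,90,95]).round(4))
        for r in np.unique(v)[::3]: k=v==r; print('  row',r,P[k].mean(0).round(4))
    return p
E
python3 - <<'E'
from rig import env
from h import *
prof(env)
print([np.round(env.observe()['force'],2).tolist() for _ in range(3)])
E
```

```text
wrist [280. 251.] 973 xy [0.4652 0.3171] z pct [0.09   0.0927 0.0933 0.0938 0.0943 0.0947]
  row 237 [0.4593 0.3183 0.0911]
  row 240 [0.461  0.3172 0.0905]
  row 243 [0.462  0.3172 0.0921]
  row 246 [0.4634 0.3168 0.0926]
  row 249 [0.4646 0.3165 0.0935]
  row 252 [0.4664 0.3163 0.0934]
  row 255 [0.4686 0.316  0.0924]
  row 258 [0.469  0.316  0.0949]
  row 261 [0.4736 0.3162 0.09  ]
  row 264 [0.4749 0.3145 0.0902]
  row 267 [0.4666 0.3135 0.1071]
wrist [ 14. 381.] 1139 xy [0.5065 0.1398] z pct [0.0174 0.0907 0.0929 0.0935 0.0939 0.0941]
  row 360 [0.5226 0.0804 0.0428]
  row 363 [0.4958 0.1398 0.089 ]
  row 366 [0.4974 0.1417 0.0903]
  row 369 [0.499  0.1426 0.0913]
  row 372 [0.5004 0.1429 0.0923]
  row 375 [0.5027 0.1426 0.0923]
  row 378 [0.5047 0.1419 0.0924]
  row 381 [0.5085 0.1379 0.0901]
  row 384 [0.5105 0.1365 0.0902]
  row 387 [0.5126 0.1349 0.0901]
  row 390 [0.5146 0.1331 0.0901]
  row 393 [0.5167 0.1305 0.0898]
  row 396 [0.5248 0.1191 0.0824]
  row 399 [0.5603 0.0602 0.041 ]
[[-0.23, 0.74, 0.82], [-0.23, 0.74, 0.82], [-0.23, 0.74, 0.82]]
```

```bash
python3 - <<'E'
from rig import env
from h import *
s=env.observe(); m=env.camera_model('wrist'); p,d=env.get_image('wrist'); K,T=m['mtx'],m['cam_to_world']
q=np.linalg.inv(T)@np.r_[s['position'],1]; print('TCP',s['position'],'pix',(K@q[:3]/q[2])[:2].round(1),'depth',q[2].round(4),'cam',T[:3,3].round(3))
for v in range(246,300,3):
    for u in (274,289):
        z=d[v,u]; P=T[:3,:3]@[(u-K[0,2])/K[0,0]*z,(v-K[1,2])/K[1,1]*z,z]+T[:3,3]; print(u,v,p[v,u],P.round(4),end=' | ')
    print()
cv2.imwrite('pics/c3.png',cv2.resize(p[210:310,215:345],(780,600),interpolation=cv2.INTER_NEAREST))
E
```

```text
TCP [0.47198986 0.31564788 0.08182978] pix [282.1 251.6] depth 0.1839 cam [0.392 0.338 0.248]
274 246 [123 255 255] [0.4616 0.3142 0.0947] | 289 246 [111 255 255] [0.4642 0.3214 0.0936] | 
274 249 [120 255 255] [0.4638 0.3136 0.0935] | 289 249 [119 255 255] [0.4658 0.321  0.0936] | 
274 252 [121 255 255] [0.4653 0.3131 0.0938] | 289 252 [113 255 255] [0.4674 0.3205 0.0937] | 
274 255 [117 255 255] [0.4673 0.3126 0.0931] | 289 255 [111 255 255] [0.4687 0.3202 0.0944] | 
274 258 [250 251 252] [0.4609 0.3147 0.1093] | 289 258 [250 250 251] [0.4621 0.3216 0.1105] | 
274 261 [251 250 249] [0.4603 0.315  0.1133] | 289 261 [251 250 249] [0.4621 0.3215 0.1133] | 
274 264 [251 250 249] [0.46   0.3151 0.1166] | 289 264 [251 250 249] [0.4625 0.3214 0.1154] | 
274 267 [251 250 250] [0.4603 0.3151 0.1188] | 289 267 [251 249 249] [0.4617 0.3215 0.1195] | 
274 270 [251 249 248] [0.4607 0.315  0.1206] | 289 270 [251 249 249] [0.4622 0.3213 0.1211] | 
274 273 [251 250 249] [0.4603 0.3152 0.1239] | 289 273 [250 249 248] [0.4621 0.3213 0.1238] | 
274 276 [250 249 248] [0.4605 0.3152 0.126 ] | 289 276 [251 249 249] [0.4625 0.3211 0.1255] | 
274 279 [251 249 248] [0.4601 0.3154 0.1291] | 289 279 [251 250 249] [0.4623 0.3211 0.1282] | 
274 282 [251 249 248] [0.4608 0.3152 0.1302] | 289 282 [251 249 248] [0.4624 0.321  0.1302] | 
274 285 [251 249 248] [0.4602 0.3154 0.1334] | 289 285 [250 249 248] [0.4615 0.3212 0.1338] | 
274 288 [251 249 248] [0.4597 0.3156 0.1363] | 289 288 [251 249 249] [0.4619 0.321  0.1353] | 
274 291 [251 249 249] [0.4604 0.3155 0.1373] | 289 291 [251 249 248] [0.4618 0.321  0.1376] | 
274 294 [250 249 248] [0.4605 0.3155 0.1392] | 289 294 [251 250 249] [0.462  0.3209 0.1393] | 
274 297 [251 250 249] [0.4607 0.3155 0.1409] | 289 297 [251 250 249] [0.462  0.3209 0.1412] |
```

View pics/c3.png

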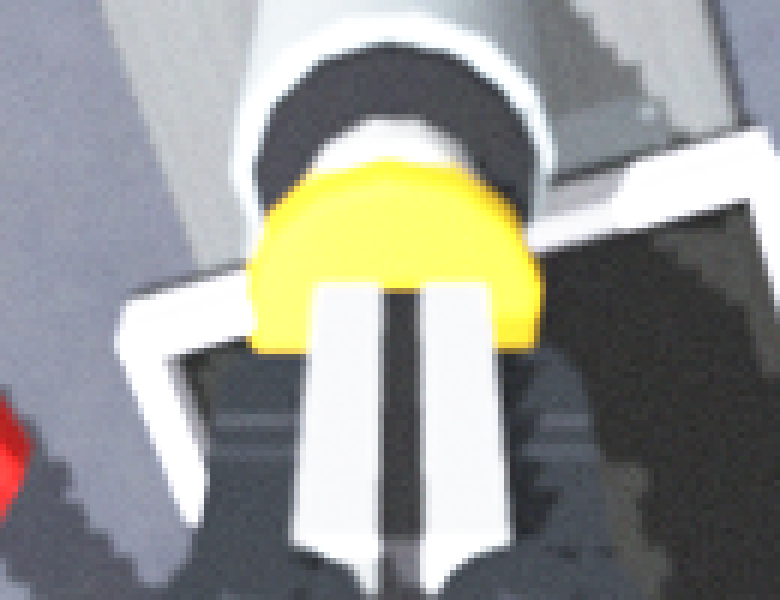

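The wrist depth puts the real finger ends near z = 0.1085, although the TCP reads 0.082, so they are about 15 mm above the cap (top measured at 0.0935). I go on down slowly, guided by force.

Request:
servo_tool --steps '[0, 0, 0.1, 0, 0, 0, 0, 0, 0, 0.08, 0, 0, 0, 0, 0, 0, 0.05, 0, 0, 0, 0, 0, 0, 0, 0, 0, 0, 0]'

```text
time_s: 4.7
position: [0.4718, 0.3156, 0.0701]
tcp_rot: [-0.7, 0.701, -0.097, 0.096]
force: [-0.6, -0.3, -0.6]
width: 0.0
```

Request:
servo_tool --steps '[0, 0, 0.04, 0, 0, 0, 0, 0, 0, 0.04, 0, 0, 0, 0, 0, 0, 0, 0, 0, 0, 0]'

```text
time_s: 5.08
position: [0.472, 0.3157, 0.0662]
tcp_rot: [0.701, -0.7, 0.097, -0.097]
force: [-0.2, 0.4, 2.4]
width: -0.0
```

Request:
servo_tool --steps '[0, 0, 0.04, 0, 0, 0, 0, 0, 0, 0.04, 0, 0, 0, 0, 0, 0, 0, 0, 0, 0, 0]'

```text
time_s: 5.45
position: [0.4719, 0.3157, 0.0621]
tcp_rot: [-0.7, 0.7, -0.097, 0.096]
force: [-0.2, -0.2, 2.1]
width: 0.0001
```

```bash
python3 - <<'E'
from rig import env
from h import *
s=env.observe(); print(s['position'],s['force'])
p=prof(env)
E
```

```text
[0.4719273  0.31565782 0.06212093] [-0.23805481 -0.18791509  2.1121125 ]
wrist [279. 256.] 576 xy [0.4623 0.3172] z pct [0.0804 0.0835 0.0847 0.0853 0.0859 0.0916]
  row 246 [0.4593 0.3178 0.0818]
  row 249 [0.4608 0.3174 0.0818]
  row 252 [0.4614 0.3172 0.0838]
  row 255 [0.463  0.317  0.0838]
  row 258 [0.4637 0.3156 0.0849]
  row 261 [0.4657 0.3161 0.0845]
  row 264 [0.4668 0.3151 0.0851]
  row 267 [0.465  0.3152 0.0911]
wrist [  3. 408.] 172 xy [0.5095 0.1454] z pct [0.0866 0.0886 0.0897 0.0912 0.092  0.0925]
  row 395 [0.5049 0.1413 0.0843]
  row 398 [0.5041 0.1456 0.0879]
  row 401 [0.5054 0.1463 0.0888]
  row 404 [0.5073 0.1461 0.0892]
  row 407 [0.5089 0.146  0.0897]
  row 410 [0.5105 0.1453 0.0901]
  row 413 [0.5119 0.1447 0.0907]
  row 416 [0.5135 0.1438 0.091 ]
  row 419 [0.5278 0.123  0.0774]
```

Contact: the disc is 8.5 mm lower. A little more travel, then I release and verify.

Request:
servo_tool --steps '[0, 0, 0.03, 0, 0, 0, 0, 0, 0, 0.03, 0, 0, 0, 0, 0, 0, 0, 0, 0, 0, 0]'

```text
time_s: 5.88
position: [0.472, 0.3157, 0.0593]
tcp_rot: [0.701, -0.7, 0.096, -0.097]
force: [-1.1, -1.1, 5.4]
width: -0.0
```

Request:
servo_tool --steps '[0, 0, -0.1, 0, 0, 0, 0, 0, 0, -0.4, 0, 0, 0, 0, 0, 0, -0.5, 0, 0, 0, 0, 0, 0, -0.8, 0, 0, 0, 0, 0, 0, -0.4, 0, 0, 0, 0, 0, 0, 0, 0, 0, 0, 0]'

```text
time_s: 6.62
position: [0.4726, 0.316, 0.1705]
tcp_rot: [0.701, -0.7, 0.096, -0.097]
force: [-0.2, -0.2, 0.3]
width: -0.0
```

```bash
python3 - <<'E'
from rig import env
from h import *
s=env.observe(); print(s['time_s'],s['position'],s['force'])
for n in("wrist","scene"):
    m=env.camera_model(n); p,d=env.get_image(n); print(n); caps(p,d,m['mtx'],m['cam_to_world'])
E
```

```text
6.625 [0.47258694 0.31596637 0.17052082] [-0.21361178 -0.16337471  0.2502792 ]
wrist
[280.2 200.9] 851 mid [0.4711 0.3152] mean [0.4705 0.3152 0.0854] ray None ext [0.025 0.025 0.006]
[ 86.7 295.5] 773 mid [0.5057 0.1342] mean [0.5051 0.1357 0.0929] ray [0.5045 0.1364 0.095 ] ext [0.025 0.026 0.007]
scene
[250.  218.3] 61 mid [0.5057 0.1352] mean [0.5039 0.1366 0.0939] ray [0.5033 0.1367 0.095 ] ext [0.028 0.025 0.007]
[190.9 251.2] 75 mid [0.4709 0.3162] mean [0.469  0.3165 0.0862] ray None ext [0.024 0.021 0.007]
```

The bolt's cap stays down (disc top 8 mm lower in both views). Next, the bushing's cap at (0.4505, -0.0895).

Request:
servo_tool --steps '[0, 0.1, 0, -0.43, 0, 0, 0, 0, 0.18, 0, -0.8, 0, 0, 0, 0, 0.18, 0, -0.8, 0, 0, 0, 0, 0.18, 0, -0.8, 0, 0, 0, 0, 0.18, 0, -0.8, 0, 0, 0, 0, 0.18, 0, -0.8, 0, 0, 0, 0, 0.18, 0, -0.8, 0, 0, 0, 0, 0.18, 0, -0.8, 0, 0, 0]'

```text
time_s: 7.72
position: [0.4546, 0.005, 0.1686]
tcp_rot: [-0.7, 0.701, -0.097, 0.096]
force: [0.8, 0.7, 0.2]
width: -0.0002
```

Request:
servo_tool --steps '[0, 0.18, 0, -0.8, 0, 0, 0, 0, 0.18, 0, -0.7, 0, 0, 0, 0, 0.05, 0, -0.4, 0, 0, 0, 0, 0, 0, 0, 0, 0, 0, 0, 0, 0, 0, 0, 0, 0]'

```text
time_s: 8.35
position: [0.4493, -0.0897, 0.1689]
tcp_rot: [0.701, -0.7, 0.097, -0.096]
force: [0.2, 0.8, 0.6]
width: -0.0002
```

```bash
python3 - <<'E'
from rig import env
from h import *
s=env.observe(); print(s['time_s'],s['position'],s['force'])
for n in("wrist","scene"):
    m=env.camera_model(n); p,d=env.get_image(n); print(n); caps(p,d,m['mtx'],m['cam_to_world'])
    cv2.imwrite(f'pics/b_{n}.png',p)
E
```

```text
8.35 [ 0.44928784 -0.08973969  0.16891108] [0.1618448  0.79265952 0.59932636]
wrist
[279.4 210.6] 894 mid [ 0.4519 -0.0923] mean [ 0.4512 -0.0923  0.0933] ray [ 0.4508 -0.0921  0.095 ] ext [0.025 0.025 0.006]
[ 47.3 313.6] 746 mid [ 0.4895 -0.311 ] mean [ 0.4888 -0.3098  0.0929] ray [ 0.4881 -0.3086  0.095 ] ext [0.025 0.025 0.006]
scene
[272.1 126.2] 32 mid [ 0.8794 -0.1654] mean [ 0.8788 -0.1659  0.1731] ray [ 1.057  -0.2729  0.095 ] ext [0.016 0.037 0.007]
[250.3 218.4] 62 mid [0.5057 0.1348] mean [0.5037 0.1361 0.0942] ray [0.5028 0.1366 0.095 ] ext [0.028 0.024 0.006]
[190.6 251.1] 75 mid [0.4715 0.3164] mean [0.4694 0.3161 0.0861] ray None ext [0.026 0.023 0.007]
```

View pics/b_wrist.png

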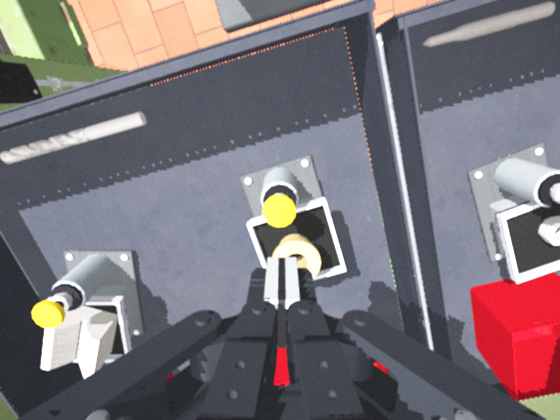

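The wrist picture shows the bushing (297,257) behind the cap at (279,210), so this is the right stand. Now I descend.

Request:
servo_tool --steps '[0, 0.06, 0, -0.03, 0, 0, 0, 0, 0, 0.5, 0, 0, 0, 0, 0, 0, 0.6, 0, 0, 0, 0, 0, 0, 0.5, 0, 0, 0, 0, 0, 0, 0.2, 0, 0, 0, 0, 0, 0, 0.1, 0, 0, 0, 0, 0, 0, 0.05, 0, 0, 0, 0, 0, 0, 0, 0, 0, 0, 0]'

```text
time_s: 9.45
position: [0.4527, -0.0923, 0.0722]
tcp_rot: [-0.7, 0.701, -0.096, 0.097]
force: [0.3, -0.2, 0.1]
width: 0.0
```

Request:
servo_tool --steps '[0, 0, 0.04, 0, 0, 0, 0, 0, 0, 0.04, 0, 0, 0, 0, 0, 0, 0, 0, 0, 0, 0]'

```text
time_s: 9.82
position: [0.4527, -0.0924, 0.0679]
tcp_rot: [-0.7, 0.701, -0.096, 0.097]
force: [1.7, -0.6, 2.0]
width: -0.0001
```

Request:
servo_tool --steps '[0, 0, 0.04, 0, 0, 0, 0, 0, 0, 0.04, 0, 0, 0, 0, 0, 0, 0, 0, 0, 0, 0]'

```text
time_s: 10.2
position: [0.4524, -0.0923, 0.0637]
tcp_rot: [0.7, -0.7, 0.097, -0.096]
force: [1.3, -0.4, 1.9]
width: 0.0003
```

Request:
servo_tool --steps '[0, 0, 0.04, 0, 0, 0, 0, 0, 0, 0.04, 0, 0, 0, 0, 0, 0, 0, 0, 0, 0, 0]'

```text
time_s: 10.58
position: [0.4524, -0.0923, 0.0597]
tcp_rot: [0.701, -0.7, 0.097, -0.096]
force: [0.3, -0.4, 4.3]
width: -0.0001
```

Request:
servo_tool --steps '[0, 0, -0.1, 0, 0, 0, 0, 0, 0, -0.4, 0, 0, 0, 0, 0, 0, -0.5, 0, 0, 0, 0, 0, 0, -0.8, 0, 0, 0, 0, 0, 0, -0.5, 0, 0, 0, 0, 0, 0, 0, 0, 0, 0, 0]'

```text
time_s: 11.32
position: [0.4529, -0.0925, 0.1762]
tcp_rot: [-0.7, 0.701, -0.096, 0.097]
force: [-0.4, 0.0, -0.1]
width: 0.0002
```

```bash
python3 - <<'E'
from rig import env
from h import *
s=env.observe(); print(s['time_s'],s['position'],s['force'])
for n in("wrist",):
    m=env.camera_model(n); p,d=env.get_image(n); print(n); caps(p,d,m['mtx'],m['cam_to_world'])
E
```

```text
11.325 [ 0.45291972 -0.09245809  0.17624601] [-0.39578116  0.04242127 -0.11295108]
wrist
[281.5 198.7] 819 mid [ 0.452  -0.0925] mean [ 0.4512 -0.0922  0.0854] ray None ext [0.025 0.025 0.006]
[ 53.7 303.7] 715 mid [ 0.4894 -0.3112] mean [ 0.4888 -0.3098  0.0928] ray [ 0.4882 -0.3087  0.095 ] ext [0.025 0.026 0.006]
```

The bushing's cap is down (0.0854). Next, the nut's cap at (0.506, 0.1355).

Request:
servo_tool --steps '[0, -0.02, 0, 0.4, 0, 0, 0, 0, -0.03, 0, 0.75, 0, 0, 0, 0, -0.04, 0, 0.8, 0, 0, 0, 0, -0.04, 0, 0.8, 0, 0, 0, 0, -0.04, 0, 0.8, 0, 0, 0, 0, -0.02, 0, 0.7, 0, 0, 0, 0, -0.02, 0, 0.43, 0, 0, 0, 0, 0, 0, 0, 0, 0, 0]'

```text
time_s: 12.38
position: [0.505, 0.1368, 0.1735]
tcp_rot: [-0.7, 0.701, -0.097, 0.095]
force: [-0.8, 0.2, 0.3]
width: 0.0001
```

```bash
python3 - <<'E'
from rig import env
from h import *
for n in("wrist",):
    m=env.camera_model(n); p,d=env.get_image(n); print(n); caps(p,d,m['mtx'],m['cam_to_world'])
    cv2.imwrite(f'pics/n_{n}.png',p)
s=env.observe(); print(s['time_s'],s['position'],s['force'])
E
```

```text
wrist
[504.   97.1] 1177 mid [0.4712 0.3142] mean [0.4707 0.3134 0.0853] ray None ext [0.025 0.026 0.007]
[278.7 206.8] 865 mid [0.506  0.1339] mean [0.5052 0.134  0.0933] ray [0.5049 0.1342 0.095 ] ext [0.026 0.025 0.007]
[  5.4 214.4] 300 mid [ 0.4541 -0.0856] mean [ 0.4554 -0.0836  0.0843] ray None ext [0.021 0.014 0.007]
12.425 [0.50489564 0.13595168 0.17374679] [ 0.74714125  0.02271628 -0.73479302]
```

View pics/n_wrist.png

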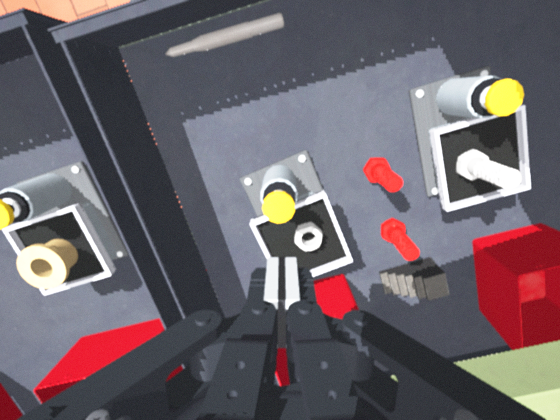

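The picture shows the nut (308,237) behind its cap (279,207), with the bolt and bushing upright and both their caps down. Now I descend.

Request:
servo_tool --steps '[0, 0.03, 0, -0.03, 0, 0, 0, 0, 0, 0.5, 0, 0, 0, 0, 0, 0, 0.6, 0, 0, 0, 0, 0, 0, 0.5, 0, 0, 0, 0, 0, 0, 0.25, 0, 0, 0, 0, 0, 0, 0.1, 0, 0, 0, 0, 0, 0, 0.05, 0, 0, 0, 0, 0, 0, 0, 0, 0, 0, 0]'

```text
time_s: 13.42
position: [0.5069, 0.134, 0.0753]
tcp_rot: [0.701, -0.7, 0.096, -0.097]
force: [-0.6, 0.5, 0.1]
width: -0.0001
```

Request:
servo_tool --steps '[0, 0, 0.04, 0, 0, 0, 0, 0, 0, 0.04, 0, 0, 0, 0, 0, 0, 0, 0, 0, 0, 0]'

```text
time_s: 13.8
position: [0.5065, 0.134, 0.0707]
tcp_rot: [-0.7, 0.701, -0.097, 0.096]
force: [0.2, 0.2, 0.3]
width: -0.0001
```

Request:
servo_tool --steps '[0, 0, 0.04, 0, 0, 0, 0, 0, 0, 0.04, 0, 0, 0, 0, 0, 0, 0, 0, 0, 0, 0]'

```text
time_s: 14.18
position: [0.5067, 0.134, 0.0667]
tcp_rot: [0.701, -0.7, 0.096, -0.097]
force: [-0.2, -0.1, 2.5]
width: 0.0
```

Request:
servo_tool --steps '[0, 0, 0.05, 0, 0, 0, 0, 0, 0, 0.05, 0, 0, 0, 0, 0, 0, 0.04, 0, 0, 0, 0, 0, 0, 0, 0, 0, 0, 0]'

```text
time_s: 14.68
position: [0.5067, 0.134, 0.0598]
tcp_rot: [0.701, -0.7, 0.096, -0.097]
force: [-0.6, 0.6, 4.2]
width: 0.0
```

Request:
servo_tool --steps '[0, 0, -0.1, 0, 0, 0, 0, 0, 0, -0.4, 0, 0, 0, 0, 0, 0, -0.5, 0, 0, 0, 0, 0, 0, -0.8, 0, 0, 0, 0, 0, 0, -0.8, 0, 0, 0, 0, 0, 0, -0.4, 0, 0, 0, 0, 0, 0, 0, 0, 0, 0, 0]'

```text
time_s: 15.55
position: [0.5071, 0.134, 0.211]
tcp_rot: [0.701, -0.7, 0.096, -0.097]
force: [-0.2, -0.6, -1.0]
width: -0.0002
```

```bash
python3 - <<'E'
from rig import env
from h import *
s=env.observe(); print(s['time_s'],s['position'],s['force'])
I=[]
for n in("wrist","scene","side"):
    m=env.camera_model(n); p,d=env.get_image(n); print(n); caps(p,d,m['mtx'],m['cam_to_world']); I.append(p)
cv2.imwrite('pics/end.png',cv2.resize(np.hstack([I[0],I[2]]),(800,300),interpolation=cv2.INTER_AREA))
E
```

```text
15.55 [0.50713937 0.13404375 0.2109531 ] [-0.17600346 -0.56385986 -0.99382697]
wrist
[478.7  91.5] 882 mid [0.4713 0.3141] mean [0.4709 0.3135 0.0853] ray None ext [0.025 0.025 0.007]
[281.3 186.8] 654 mid [0.5058 0.1338] mean [0.5052 0.1341 0.0853] ray None ext [0.025 0.025 0.007]
[ 28.6 196.7] 697 mid [ 0.4524 -0.092 ] mean [ 0.4521 -0.0908  0.0849] ray None ext [0.025 0.026 0.006]
scene
[250.3 221. ] 59 mid [0.5047 0.1358] mean [0.5032 0.1368 0.0859] ray None ext [0.025 0.022 0.007]
[190.9 251.1] 74 mid [0.4694 0.3169] mean [0.4684 0.3164 0.0863] ray None ext [0.026 0.022 0.007]
side
[181.2 101.8] 144 mid [ 0.8849 -0.1918] mean [ 0.8833 -0.187   0.1765] ray [ 0.9523 -0.2897  0.095 ] ext [0.019 0.096 0.008]
[327.1 131.4] 32 mid [ 0.4887 -0.3107] mean [ 0.487  -0.3054  0.0936] ray [ 0.4866 -0.3044  0.095 ] ext [0.023 0.027 0.007]
[241.5 305.1] 38 mid [0.4714 0.3175] mean [0.4694 0.3215 0.087 ] ray [0.4743 0.3311 0.095 ] ext [0.026 0.023 0.008]
```

View pics/end.png

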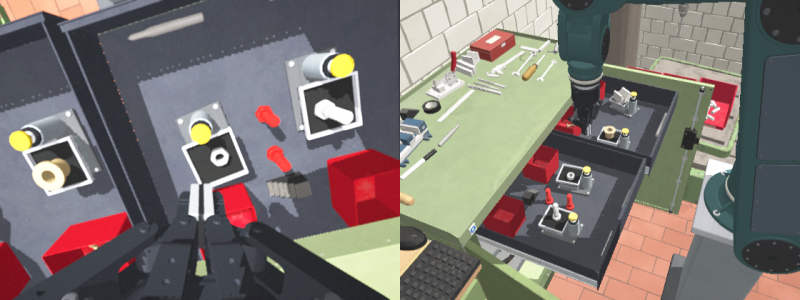

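The three caps are down and the V-block's is up. The parts stand as before and the hand is clear.

```bash
python3 -c "
from rig import env
print(env.hand_in())"
```

```text
the job is handed in; nothing more can be done
None
```

I pressed the bolt's cap, then the bushing's, then the nut's with the closed fingertips. The job was handed in at about 15.7 s; no verdict is reported.

- **Caps:** wrist depth after release puts all three disc tops at about 0.085 m, down from about 0.093 m, so each is about 8 mm down. The V-block's cap still reads about 0.0936 m, so it is up.
- **Forces:** the force readings while pressing peaked at about 5 N, and the hand was lifted clear before hand-in.
- **Parts and tools:** the last pictures show the bolt and bushing upright and the nut in its tray. I judged the parts by eye and did not measure their positions. The drill and stud were not clearly in view at the end, but the arm did not go near the drawer fronts.
- **Disagreement:** the reported TCP height did not match the real fingertips, which sat about 27 mm higher. The first descent on the bolt's cap therefore stopped short in the air. I found this from the wrist depth and went down by force and depth after that.

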